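# Refit the star impeller of the wine transfer pump and hold it home

### The job

The wine transfer pump stands on the bench with its cover off. Take the star impeller from the rubber mat by its nose, put it over the splined shaft inside the casing, turn it until the splines mesh and push it fully home against the seal spring, onto the shaft shoulder. Finish still gripping it and pressing it home, ready for a workmate to tighten the drawbolt from below; leave everything else where it is.

Things in the scene. Friction and masses are not known exactly. Their poses are not given: they have to be found in the camera images.
- impeller: loose stainless star impeller, 0.4 kg give or take a fifth, lying nose up on the mat. Origin: centre of its underside; z up its axis. Hub 48 mm diameter, 36 mm high; six straight radial vanes 5 mm thick, out to 92 mm diameter, from 4 to 32 mm above the underside, one along its x axis and one every 60 degrees
- nose (a point): top centre of the impeller's nose, 65 mm above its underside (a 2 mm boss stands on it), same axes as the impeller. The nose is a block 32 mm (x) by 26 mm (y), from 36 to 65 mm above the underside; grip it across its two flats, 26 mm apart, which face the impeller's +y and -y
- bore (a point): mouth of the impeller's bore, at the origin of the impeller and with its axes. The bore opens at the underside only, is 30 mm deep, clears a 25.8 mm round post and has six straight grooves 8.6 mm wide out to 38 mm diameter, one every 60 degrees from the x axis, exactly in line with the six vanes
- pump: wet end of the pump, fixed, axis upright: blue foot and lantern, stainless back plate, round open-topped casing. Origin: centre of its underside on the bench. A steel outlet pipe with a 50 mm end flange runs out towards its +x, offset 40 mm to +y, to 127 mm from the origin, up to 144 mm high
- casing_rim (a point): centre of the casing's open mouth, 140 mm above the bench, axes as the pump. Casing 108 mm inside diameter, floor 104 mm above the bench; rim flange 146 mm diameter, with four 8 mm studs standing to 156 mm above the bench on a 66 mm radius
- shaft_seat (a point): point on the shaft axis at its shoulder, 106 mm above the bench, where the impeller's underside sits when fully home. Turns with the shaft: z up, x along one of six splines, one every 60 degrees. The shaft turns, but with a stiff drag of 0.35 N m, more than an impeller pressed lightly on the spline ends can drag round
- spline_top (a point): point on the shaft axis at the upper end of the splines, 16 mm above the shoulder, axes as shaft_seat. Splines 6 mm wide, 34 mm over the tips, tapering to 3.5 mm wide over their last 4 mm. Above them a plain brass-coloured round end, 22 mm diameter, 12 mm long, tapered at its tip. An impeller out of mesh rests with its underside at this point
- seal_ring (a joint): travel in m of the black spring-loaded seal ring round the foot of the shaft: 0 when free, its top 7 mm above the shoulder; grows as it is pushed down, 0.007 when the impeller is home. The spring pushes up with 8.4 N at 0 and 13.3 N at 0.007, more than the impeller's weight, so a released impeller rises off its seat
- mat: black rubber mat, fixed, 330 (x) by 320 (y) by 4 mm, origin at the centre of its underside; the impeller and other parts lie on it
- cover: loose stainless pump cover, a disc of 146 mm with an upright spigot of 66 mm flange, 48 mm high in all, on the mat; origin at the centre of its underside
- wingnut1: small loose brass wing nut, 40 mm across, 20 mm high, on the mat; origin under its centre
- wingnut2: another such wing nut
- spanner: loose steel spanner, 190 mm long, lying on the bench at the robot's right, beside the pump or mat
- wine_bottle: full wine bottle, standing, 76 mm diameter, 300 mm high, beyond the pump and mat; origin at the centre of its underside
- tasting_glass: stemmed tasting glass, standing, 76 mm diameter, 185 mm high, beyond the pump and mat; origin at the centre of its underside
- brush: loose brush, 200 mm long, lying on the bench at the robot's left, beside the pump or mat
- bung: white barrel bung, 54 mm diameter, 38 mm high, on the bench at the robot's left
Not all that is in view belongs to the job. Leave any orange or purple look-alike of the impeller alone.

How it is judged:
On the way, in this order (a step that is already met when the one before it is completed fails the run):
1. the impeller is lifted off the mat (height (world z) of impeller above 0.05 m), for 0.1 s.
2. the impeller's splines have meshed with the shaft's: its underside is at least 5 mm below the spline ends (z of impeller in the frame of shaft_seat below 0.011 m and horizontal distance between impeller and shaft_seat below 0.003 m), for 0.1 s.
At the end, for the whole second after the job is handed in: impeller's underside within 2 mm of the shaft shoulder, within 3 mm of the shaft axis and 0.06 rad of upright (only possible in mesh), seal ring pushed down more than 5 mm, the fingers still pressing on the impeller with more than 3 N, all steady (z of impeller in the frame of shaft_seat below 0.002 m and horizontal distance between impeller and shaft_seat below 0.003 m and angle between impeller's own z axis and vertical below 0.06 rad and value of joint seal_ring above 0.005 m and contact force between the fingers and impeller above 3 N and linear speed of impeller below 0.02 m/s); the arm keeps its last pose, push and grip.
It fails at once if a part on the mat is moved more than 30 mm (distance of any of cover, wingnut1, wingnut2 from where it was at the start of the episode above 0.03 m).
It fails at once if something else on the bench is moved more than 30 mm (distance of any of spanner, brush, bung from where it was at the start of the episode above 0.03 m).
It fails at once if the bottle or the glass is moved more than 30 mm or tipped (distance of any of wine_bottle, tasting_glass from where it was at the start of the episode above 0.03 m or angle between any of wine_bottle, tasting_glass's own z axis and vertical above 0.3 rad).
It also fails if it takes over 58 s, if anything falls off the work surface, if the arm or the gripper's body presses on something with over 40 N, if the wrist force passes 120 N, or if a joint passes its speed limit or range.

### The arm

A 6-joint arm with a two-finger parallel gripper is mounted at the origin on the work surface. World frame = base frame: x ahead of the robot, y to its left, z up, the work surface at z = 0. Lengths are in m, angles in rad, forces in N, time in s.
With the tool pointing down it reaches from about 0.425 to 0.95 m from the base axis. Payload 3.5 kg.
Tool frame: the origin (TCP) lies midway between the tips of the shut fingers; the grasp point (between the pads) lies 19 mm behind it; z points along the fingers, y is the direction in which the jaws open and shut (so a half turn about z gives the same grasp; the last joint's range is limited). The gripper opens to 85 mm and grips with 20 to 120 N. Pads are 22 mm wide; open, the fingers measure 114 mm over their backs; the gripper's body (76 mm by 85 mm) begins 54 mm behind the grasp point. The pads swing forward as they close: fully open they stand 13 mm farther back than shut.
Start: joints at [1, 0.286, 1.577, -0, 1.279, -0.15], TCP at [0.276, 0.616, 0.199] pointing down, gripper open.
Joint ranges: [-2.77, 2.77], [-0.9, 2.22], [0.21, 2.48], [-1.53, 4.67], [0.24, 2.81], [-2.84, 2.84]. Speed limits (rad/s): [2.79, 2.79, 3.14, 3.14, 3.14, 3.14].

### API

Orientations are given as a unit quaternion [x, y, z, w].
In Python, from plant import * gives the robot as it stands.
- The arm moves only by the shell command python3 -m jog 'ROWS' [FORCE]. ROWS is a JSON object of lists of equal length, an entry for each row: "travel": the shift along the world's x, y, z in mm, a list of three; "dr": the turn, a rotation vector about the world's x, y, z in degrees, a list of three; "jaw": the closure in counts, from 0 (fully open) to 255 (shut). In form: {"travel": [[x, y, z], ...], "dr": [[wx, wy, wz], ...], "jaw": [jaw, ...]}. A call has 1 to 5 rows; each row shifts and turns the commanded pose from where the row before left it; what a row does not reach is not made up. A row lasts 1/12 s, in which the tool goes at most 41.7 mm and 7.16 degrees, less where a joint would pass 70% of its speed; a pose out of reach is approached as far as the arm can. A call is refused whole if a number of a shift passes 41.7 or a number of a turn 7.16, either way. A call with a gripper value outside its range is refused whole. The fingers move at their own pace and stop on an object; FORCE is the grip in N (left out, the last holds). Time passes only in rows, so rows that do not move let the fingers close. It gives the time, the measured TCP pose, the force and the opening at its end, in the units of the state.
- get_state(): the state, without advancing time (a new reading comes with each control period).
- read_camera(name): name is "scene" or "side" or "wrist"; returns the picture (384x512x3 uint8, red, green, blue); there is no depth.
- camera_info(name): a dict with "K" (3x3 intrinsics, pixels), "R" (3x3) and "t" (3): a world point X has camera coordinates R X + t; the wrist camera has in their place "mount" (4x4, takes a point from camera to tool coordinates, whose origin is the TCP and whose axes are the flange's). Camera axes: x right, y down, z forward; pixel columns grow to the right and rows downward; lengths in m; the calibration is good to about 2 mm. The wrist camera is an equidistant fisheye: a pixel r from the principal point sees the ray r / f radians off the axis. A picture is of the moment at which its call begins: read the wrist's pose just before it. camera_info takes no time and is no camera call.
- sign_off(): hands the job in, once; it reports no verdict.
The state is a dict: "time": time; "qpos": joint angles; "dq": joint speeds; "joint_efforts": joint torques, N m; "eef_pos": TCP position; "tcp_rot": TCP orientation; "contact_force": force on the tool from outside, world axes, zero at the start; "wrist_torque": the same for the moment, N m; "opening": opening from 0.0 (shut) to 1.0 (fully open).
Only numpy, scipy, OpenCV 4.12 (cv2) and the standard library are available. Lean on these libraries where they do the work, as an engineer would, in place of code of your own. Each camera call takes 0.05 s, during which the arm holds its last target. There are 200 camera calls.

## Working session

There is one attempt and no reset: what is moved stays moved. The work goes in short steps, Python scripts to look and compute and a shell command to move; the robot and the scene stay as the last step left them, time stands still between calls to the robot, and variables do not carry over. Pictures are saved under pics/ and viewed, about 8 in all and at most 12, crops included, and the job is handed in when it is done.

```bash
mkdir -p pics; ls; python3 - <<'E'
from plant import *
import cv2
s=get_state();print(s)
for n in("scene","side","wrist"):
    print(n,camera_info(n))
    cv2.imwrite(f"pics/{n}0.png",read_camera(n)[:,:,::-1])
import numpy as np
a=cv2.imread("pics/scene0.png");b=cv2.imread("pics/side0.png")
cv2.imwrite("pics/ab0.png",np.vstack([cv2.resize(a,(400,300)),cv2.resize(b,(400,300))]))
E
```

```text
pics
{'time': 0.0, 'qpos': array([ 1.00001940e+00,  2.87158235e-01,  1.57817975e+00,  2.37659948e-05,
        1.27855157e+00, -1.50020764e-01]), 'dq': array([ 0.00011444, -0.00049115,  0.00017591,  0.00168526,  0.00026171,
        0.00099452]), 'joint_efforts': array([-8.84798283e-06, -4.05963814e+01, -2.92636800e+01, -1.29657524e-04,
        5.79869054e-03, -1.68544295e-05]), 'eef_pos': array([0.27529192, 0.61552486, 0.1979507 ]), 'tcp_rot': array([ 2.08832884e-01,  9.77950667e-01, -1.07065564e-03, -4.15641611e-04]), 'contact_force': array([-0.20857696,  0.5663482 ,  0.01641851]), 'wrist_torque': array([0.02164958, 0.02396577, 0.0297115 ]), 'opening': 1.0001828018338628}
scene {'K': array([[375.77565004,   0.        , 252.59430098],
       [  0.        , 375.77565004, 192.09763217],
       [  0.        ,   0.        ,   1.        ]]), 'R': array([[ 0.79567994,  0.60545667, -0.01776651],
       [ 0.49350091, -0.66499897, -0.56056509],
       [-0.35121259,  0.43726261, -0.82791976]]), 't': array([-0.4559469 , -0.20628401,  1.49757878])}
side {'K': array([[473.25133251,   0.        , 253.19243389],
       [  0.        , 473.25133251, 192.77223933],
       [  0.        ,   0.        ,   1.        ]]), 'R': array([[ 0.93532429, -0.35372066, -0.00708283],
       [-0.2158435 , -0.55465211, -0.80359979],
       [ 0.28032134,  0.75315518, -0.5951279 ]]), 't': array([-0.53425205,  0.19815279,  1.25259497])}
wrist {'K': array([[297.31863964,   0.        , 255.13945734],
       [  0.        , 297.31863964, 194.61000904],
       [  0.        ,   0.        ,   1.        ]]), 'mount': array([[ 9.93450195e-04, -9.61177099e-01, -2.75930420e-01,
         7.01817783e-02],
       [ 9.99999389e-01,  8.21256314e-04,  7.39595244e-04,
        -2.94834983e-04],
       [-4.84272412e-04, -2.75930987e-01,  9.61177328e-01,
        -1.75156473e-01],
       [ 0.00000000e+00,  0.00000000e+00,  0.00000000e+00,
         1.00000000e+00]])}
```

View pics/scene0.png

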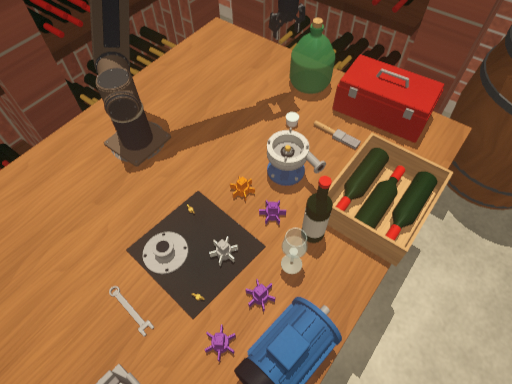

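View pics/side0.png

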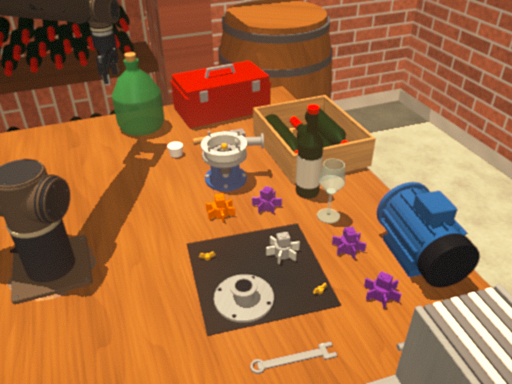

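The stainless star is on the mat at scene (223,251) and side (284,246). The orange star at scene (242,187) and the purple ones at (272,212), (260,295) and (220,343) are look-alikes. The pump is at scene (288,155). Next I'll enlarge the crops.

```bash
cat > h.py <<'E'
from plant import *
import numpy as np, cv2
from scipy.spatial.transform import Rotation as Ro
def ray(n,u,v,s=None):
    c=camera_info(n);K=c["K"];x=(u-K[0,2])/K[0,0];y=(v-K[1,2])/K[1,1]
    if n!="wrist":
        return -c["R"].T@c["t"], c["R"].T@np.array([x,y,1.])
    r=np.hypot(x,y);d=np.array([x/r*np.sin(r),y/r*np.sin(r),np.cos(r)]) if r>0 else np.array([0,0,1.])
    M=c["mount"];R=Ro.from_quat(s["tcp_rot"]).as_matrix()
    return s["eef_pos"]+R@M[:3,3], R@M[:3,:3]@d
def atz(n,u,v,z,s=None):
    o,d=ray(n,u,v,s);return (o+d*(z-o[2])/d[2])[:2]
def proj(n,X,s=None):
    c=camera_info(n);K=c["K"];X=np.asarray(X,float)
    if n!="wrist":
        p=c["R"]@X+c["t"];p=K@p;return p[:2]/p[2]
    M=c["mount"];R=Ro.from_quat(s["tcp_rot"]).as_matrix()
    p=M[:3,:3].T@(R.T@(X-s["eef_pos"])-M[:3,3]);rr=np.hypot(*p[:2]);th=np.arctan2(rr,p[2])
    return K[:2,2]+K[0,0]*th*p[:2]/max(rr,1e-9)
E
python3 - <<'E'
from h import *
out=[]
for n,cs in (("scene",[(223,251),(288,155)]),("side",[(284,246),(224,155)])):
    a=cv2.imread(f"pics/{n}0.png")
    out.append(np.hstack([cv2.resize(a[v-25:v+25,u-33:u+33],(396,300),interpolation=2) for u,v in cs]))
cv2.imwrite("pics/crop1.png",np.vstack(out))
print(atz("scene",223,250,.04),atz("side",284,246,.04),atz("scene",288,148,.14),atz("side",224,145,.14))
E
```

```text
[ 0.59231272 -0.17750546] [ 0.589095   -0.18443692] [0.56351107 0.21549338] [0.55346293 0.20868351]
```

View pics/crop1.png

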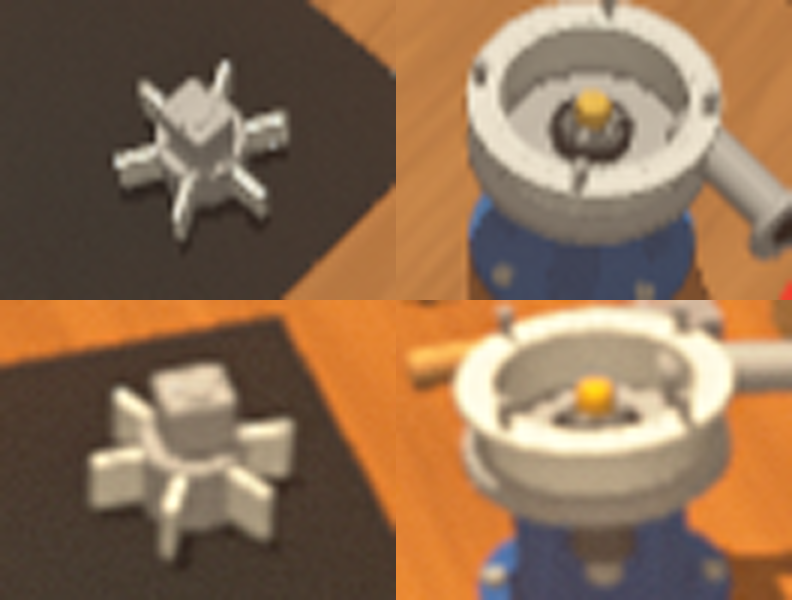

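```bash
python3 - <<'E'
from h import *
for n,L in (("scene",[(312,80,0,'demi base'),(340,115,0,'toolbox'),(292,122,.0,'bung'),(318,235,0,'bottle'),(290,268,0,'glass'),(223,244,.069,'nose'),(593,0,0,'')]),("side",[(140,125,0,'demi'),(285,236,0.069,'nose'),(308,190,0,'bottle'),(329,215,0,'glass'),(176,155,0,'bung')])):
    for u,v,z,t in L: print(n,t,atz(n,u,v,z).round(3))
# brass tip ; z 106+28=134
print(atz("scene",255+ (592-396)/6,130+95/6,.134),atz("side",191+(596-396)/6,130+82/6,.134))
E
```

```text
scene demi base [0.364 0.714]
scene toolbox [0.574 0.596]
scene bung [0.437 0.446]
scene bottle [0.796 0.066]
scene glass [ 0.787 -0.086]
scene nose [ 0.59  -0.171]
scene  [1.225 2.138]
side demi [0.356 0.705]
side nose [ 0.594 -0.178]
side bottle [0.785 0.068]
side glass [ 0.788 -0.07 ]
side bung [0.438 0.432]
[0.55446544 0.22738994] [0.55983114 0.22584401]
```

```bash
python3 -m jog '{"travel":[[10,-36,3],[23,-32,2],[24,-32,2],[24,-32,2],[24,-32,2]],"dr":[[0,0,0],[0,0,0],[0,0,0],[0,0,0],[0,0,0]],"jaw":[0,0,0,0,0]}'
python3 -m jog '{"travel":[[24,-32,2],[24,-32,1],[24,-32,1],[24,-32,1],[24,-32,1]],"dr":[[0,0,0],[0,0,0],[0,0,0],[0,0,0],[0,0,0]],"jaw":[0,0,0,0,0]}'
python3 -m jog '{"travel":[[24,-32,0],[25,-32,0],[8,-2,0],[0,0,0],[0,0,0]],"dr":[[0,0,0],[0,0,0],[0,0,0],[0,0,0],[0,0,0]],"jaw":[0,0,0,0,0]}'
python3 - <<'E'
from h import *
import pickle
s=get_state();a=read_camera("wrist")[:,:,::-1].copy();cv2.imwrite("pics/w1.png",a);pickle.dump(s,open("s1.pkl","wb"))
p=proj("wrist",[.557,.2265,.12],s);print(p,s["eef_pos"],s["contact_force"])
u,v=p.astype(int);x0,y0=max(u-80,0),max(v-60,0);print(x0,y0)
cv2.imwrite("pics/w1c.png",cv2.resize(a[y0:y0+120,x0:x0+160],(800,600),interpolation=2))
E
```

```text
time: 0.57
eef_pos: [0.381, 0.4505, 0.21]
tcp_rot: [0.208, 0.978, -0.0, -0.0]
contact_force: [0.4, 0.2, 0.6]
opening: 1.001
time: 0.98
eef_pos: [0.5013, 0.2903, 0.2162]
tcp_rot: [0.209, 0.978, -0.0, -0.0]
contact_force: [0.1, 0.4, 0.0]
opening: 1.002
time: 1.4
eef_pos: [0.5574, 0.2262, 0.2158]
tcp_rot: [0.209, 0.978, 0.0, -0.001]
contact_force: [-0.7, 0.0, 0.0]
opening: 0.996
[255.40628989 186.54919471] [0.55735481 0.22620077 0.21576897] [-0.70186798  0.03945403  0.04311061]
175 126
```

View pics/w1c.png

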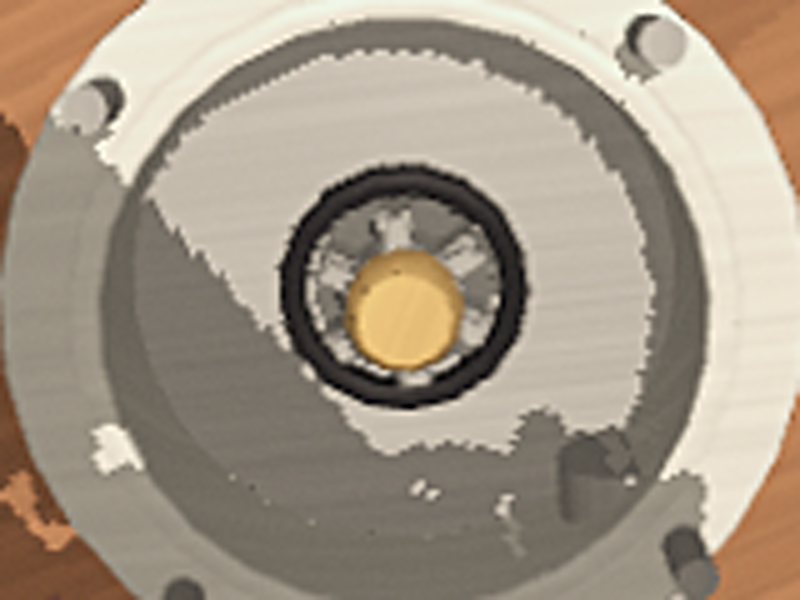

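Shaft crop: the brass tip is at pixel (256,189.6), the seal ring centre at (255.8,183.4), and all six splines are visible. The top spline is near pixel (254,169).

```bash
python3 - <<'E'
from h import *
import pickle
s=pickle.load(open("s1.pkl","rb"))
f=lambda x,y,z:atz("wrist",175+x/5-.4,126+y/5-.4,z,s)
print("tip",f(405,320,.133),"ring",f(404,286,.113),"rim",f(402,300,.14))
c=(f(405,320,.133)+f(404,286,.113))/2
for x,y in [(395,215),(474,244),(326,264),(485,332),(338,356),(414,383)]:
    d=f(x,y,.119)-c;print(np.degrees(np.arctan2(d[1],d[0]))%60,np.hypot(*d)*1e3)
# rim via studs z .156
st=[f(x,y,.156) for x,y in [(85,107),(662,42),(697,575),(183,598)]];print(np.mean(st,0),st)
E
```

```text
tip [0.55660665 0.22685173] ring [0.55523827 0.22728913] rim [0.55138854 0.22859896]
42.27211793481143 15.881253786381187
44.18659320423511 16.575452073347996
42.29817702712549 16.073663132292797
41.90679374692516 16.754985969537426
48.25983821465641 17.15773833896807
42.07285153841687 17.055868140665364
[0.55468187 0.22813932] [array([0.49747876, 0.19684965]), array([0.52581736, 0.28533962]), array([0.61425812, 0.25731339]), array([0.58117322, 0.17305462])]
```

```bash
python3 -m jog '{"travel":[[3,-40,0],[3,-40,0],[3,-40,0],[4,-40,0],[4,-40,0]],"dr":[[0,0,0],[0,0,0],[0,0,0],[0,0,0],[0,0,0]],"jaw":[0,0,0,0,0]}'
python3 -m jog '{"travel":[[3,-40,-6],[3,-40,-6],[4,-40,-6],[4,-40,-6],[4,-40,-6]],"dr":[[0,0,0],[0,0,0],[0,0,0],[0,0,0],[0,0,0]],"jaw":[0,0,0,0,0]}'
python3 -m jog '{"travel":[[0,0,0],[0,0,0],[0,0,0]],"dr":[[0,0,0],[0,0,0],[0,0,0]],"jaw":[0,0,0]}'
python3 - <<'E'
from h import *
import pickle
s=get_state();a=read_camera("wrist")[:,:,::-1].copy();cv2.imwrite("pics/w2.png",a);pickle.dump(s,open("s2.pkl","wb"))
p=proj("wrist",[.592,-.175,.05],s);print(p,s["eef_pos"],s["contact_force"])
u,v=p.astype(int);x0,y0=max(u-80,0),max(v-60,0);print(x0,y0)
cv2.imwrite("pics/w2c.png",cv2.resize(a[y0:y0+120,x0:x0+160],(800,600),interpolation=2))
E
```

```text
time: 1.87
eef_pos: [0.5738, 0.0268, 0.2165]
tcp_rot: [0.207, 0.978, 0.0, 0.0]
contact_force: [0.7, 0.8, -0.5]
opening: 0.999
time: 2.28
eef_pos: [0.5927, -0.1733, 0.1862]
tcp_rot: [0.207, 0.978, 0.0, 0.0]
contact_force: [2.3, 0.0, 0.4]
opening: 1.002
time: 2.53
eef_pos: [0.5927, -0.172, 0.1862]
tcp_rot: [0.208, 0.978, 0.0, -0.0]
contact_force: [0.5, -0.7, 0.1]
opening: 1.001
[252.27406182 178.10477713] [ 0.59265035 -0.17195074  0.18618575] [ 0.53780995 -0.74148812  0.13616786]
172 118
```

View pics/w2c.png

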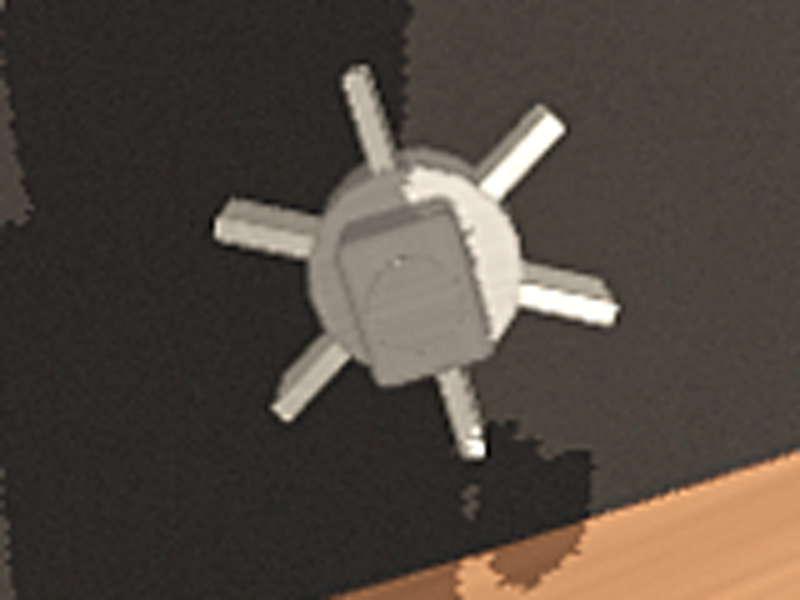

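The nose top is centred at crop (416,297). Its long axis runs along the vanes whose tips are at (357,72) and (472,452).

```bash
python3 - <<'E'
from h import *
import pickle
s=pickle.load(open("s2.pkl","rb"))
f=lambda x,y,z:atz("wrist",172+x/5-.4,118+y/5-.4,z,s)
C=[f(x,y,.069) for x,y in [(343,240),(453,210),(492,352),(378,385)]]
c=np.mean(C,0);print("nose",c,[np.hypot(*(C[i]-C[i-1]))*1e3 for i in range(4)])
d=C[0]+C[1]-C[2]-C[3];print("yaw x",np.degrees(np.arctan2(d[1],d[0])))
V=[f(x,y,.036) for x,y in [(357,72),(470,450),(225,223),(555,118),(610,310),(285,408)]]
print("vane mean",np.mean(V,0))
for v in V: e=v-np.mean(V,0);print(np.degrees(np.arctan2(e[1],e[0])),np.hypot(*e)*1e3)
R=Ro.from_quat(s["tcp_rot"]).as_matrix();print("tool y",np.degrees(np.arctan2(R[1,1],R[0,1])),"tool x",np.degrees(np.arctan2(R[1,0],R[0,0])))
print(s["eef_pos"],s["qpos"])
E
```

```text
nose [ 0.58826283 -0.17024603] [np.float64(30.89371350673421), np.float64(22.764311855535908), np.float64(30.315249213219058), np.float64(24.269025193908856)]
yaw x 170.13420705458194
vane mean [ 0.58840897 -0.17019268]
172.83785180940868 45.21154790230924
-8.177510142696962 44.96271671244673
-126.99485092089394 43.91087579881843
113.72468051630405 44.986637093935194
53.057644188415985 44.743523420700356
-66.37437407554785 44.87728103642662
tool y 65.9815145658514 tool x 155.9815498697506
[ 0.59265035 -0.17195074  0.18618575] [-4.46951927e-01  1.71794462e-01  1.73703434e+00  7.34105785e-04
  1.23364299e+00 -1.59879006e+00]
```

```bash
python3 -m jog '{"travel":[[-2,1,-20],[-2,1,-20],[0,0,-20],[0,0,-20],[0,0,-20]],"dr":[[0,0,5.5],[0,0,5.5],[0,0,5.5],[0,0,0],[0,0,0]],"jaw":[0,0,0,0,0]}'
python3 -m jog '{"travel":[[0,0,-15],[0,0,-15],[0,0,-8],[0,0,-5],[0,0,0]],"dr":[[0,0,0],[0,0,0],[0,0,0],[0,0,0],[0,0,0]],"jaw":[0,0,0,0,0]}'
python3 - <<'E'
from h import *
s=get_state();R=Ro.from_quat(s["tcp_rot"]).as_matrix()
print(s["eef_pos"],s["contact_force"],"tool x",np.degrees(np.arctan2(R[1,0],R[0,0])))
a=read_camera("side")[:,:,::-1].copy();b=read_camera("wrist")[:,:,::-1].copy()
u,v=284,240
cv2.imwrite("pics/g1.png",np.hstack([cv2.resize(a[v-45:v+35,u-40:u+40],(400,400),interpolation=2),cv2.resize(b[120:250,190:320],(400,400),interpolation=2)]))
E
```

```text
time: 3.0
eef_pos: [0.5891, -0.1693, 0.0862]
tcp_rot: [0.065, 0.998, -0.0, 0.001]
contact_force: [0.8, 1.0, -0.4]
opening: 1.0
time: 3.42
eef_pos: [0.5884, -0.1703, 0.0427]
tcp_rot: [0.065, 0.998, 0.0, -0.001]
contact_force: [0.0, 0.2, 0.6]
opening: 1.001
[ 0.58835608 -0.17032849  0.04267109] [0.04160727 0.22315166 0.60288132] tool x 172.49451687397047
```

View pics/g1.png

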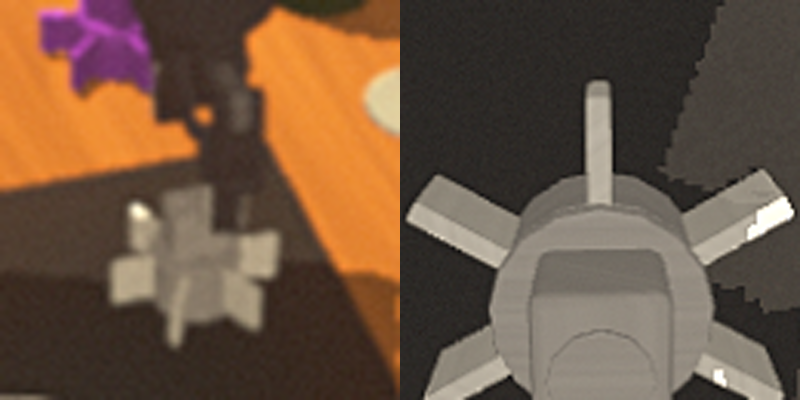

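The side view shows the fingers clear of the vanes. In the wrist view the nose is square and centred on column 255, so I'm closing.

```bash
for i in 1 2; do python3 -m jog '{"travel":[[0,0,0],[0,0,0],[0,0,0],[0,0,0],[0,0,0]],"dr":[[0,0,0],[0,0,0],[0,0,0],[0,0,0],[0,0,0]],"jaw":[255,255,255,255,255]}' 90; done
python3 -m jog '{"travel":[[0,0,0],[0,0,5],[0,0,10],[0,0,20],[0,0,0]],"dr":[[0,0,0],[0,0,0],[0,0,0],[0,0,0],[0,0,0]],"jaw":[255,255,255,255,255]}'
```

```text
time: 3.93
eef_pos: [0.5888, -0.1721, 0.0437]
tcp_rot: [0.066, 0.998, -0.0, 0.0]
contact_force: [-0.9, 0.3, -0.8]
opening: 0.298
time: 4.35
eef_pos: [0.5887, -0.1719, 0.0433]
tcp_rot: [0.066, 0.998, 0.0, -0.0]
contact_force: [-0.6, -0.4, 0.2]
opening: -0.001
time: 4.77
eef_pos: [0.5916, -0.1732, 0.0832]
tcp_rot: [0.066, 0.998, -0.001, 0.004]
contact_force: [1.3, -1.1, 0.3]
opening: 0.002
```

The jaws shut completely, so the grasp slipped or missed. I'll look.

```bash
python3 - <<'E'
from h import *
a=read_camera("side")[:,:,::-1].copy();b=read_camera("wrist")[:,:,::-1].copy();print(get_state()["contact_force"],get_state()["eef_pos"])
u,v=284,240
cv2.imwrite("pics/g2.png",np.hstack([cv2.resize(a[v-70:v+50,u-60:u+60],(400,400),interpolation=2),cv2.resize(b[110:270,175:335],(400,400),interpolation=2)]))
E
```

```text
[ 0.13971691 -0.91460491 -0.00107149] [ 0.5898151  -0.17242522  0.08007012]
```

View pics/g2.png

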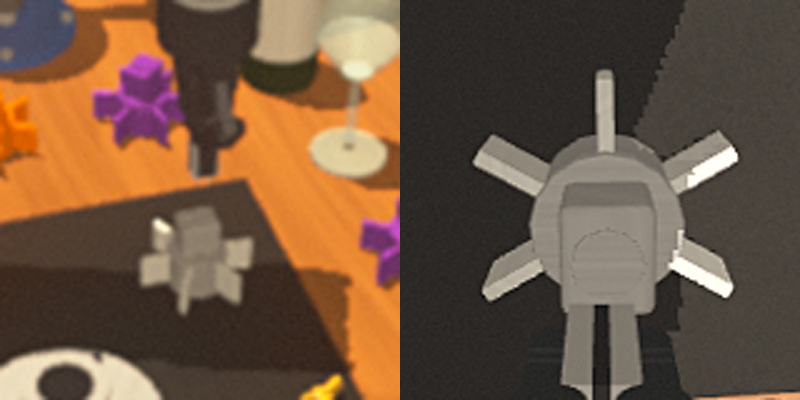

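```bash
python3 - <<'E'
from h import *
s=get_state();p=s["eef_pos"];print(p,s["tcp_rot"],s["qpos"])
print("side tcp",proj("side",p),"wrist tcp",proj("wrist",p,s))
print("nose wrist",atz("wrist",175+607*.4-160,110+262*.4,.069,s),"side",atz("side",283,235,.069), "tips in side at z .08",atz("side",285,222,.08))
for v in(305,250,340):print(atz("wrist",255,110+v*.4,.08,s))
E
```

```text
[ 0.5898151  -0.17242522  0.08007012] [ 6.63565933e-02  9.97794364e-01 -6.76568748e-04  1.65901357e-03] [-4.49350369e-01  2.75219655e-01  1.82158611e+00 -1.77684937e-05
  1.04120358e+00 -1.88732676e+00]
side tcp [282.89023593 231.74002711] wrist tcp [255.25814314 224.86459717]
nose wrist [ 0.58731201 -0.17039118] side [ 0.59025468 -0.17297576] tips in side at z .08 [ 0.61100112 -0.13808654]
[ 0.59471632 -0.17324098]
[ 0.57991875 -0.17127663]
[ 0.60462714 -0.1745568 ]
```

```bash
python3 - <<'E'
from h import *
print("open tips side proj (g1, tip seen ~293,240):",proj("side",[.594,-.1283,.056]),proj("side",[.594,-.1283,.076]))
E
for i in 1 2; do python3 -m jog '{"travel":[[0,0,-1],[0,0,-1],[0,0,-1],[0,0,-1],[0,0,0]],"dr":[[0,0,0],[0,0,0],[0,0,0],[0,0,0],[0,0,0]],"jaw":[255,255,255,255,255]}'|grep -v rot; done
```

```text
open tips side proj (g1, tip seen ~293,240): [277.53739338 228.05165044] [277.7117749  222.42534481]
time: 5.28
eef_pos: [0.5881, -0.1716, 0.0733]
contact_force: [-0.6, 0.3, -0.3]
opening: 0.0
time: 5.7
eef_pos: [0.5885, -0.1718, 0.07]
contact_force: [0.8, -0.9, -0.6]
opening: 0.0
```

```bash
for i in 1 2 3; do python3 -m jog '{"travel":[[0,0,-1],[0,0,-1],[0,0,-1],[0,0,-1],[0,0,0]],"dr":[[0,0,0],[0,0,0],[0,0,0],[0,0,0],[0,0,0]],"jaw":[255,255,255,255,255]}'|grep -v rot; done
```

```text
time: 6.12
eef_pos: [0.5885, -0.1718, 0.066]
contact_force: [0.2, -0.1, -0.5]
opening: -0.003
time: 6.53
eef_pos: [0.5885, -0.1718, 0.062]
contact_force: [-1.1, 0.0, -0.4]
opening: 0.001
time: 6.95
eef_pos: [0.5885, -0.1718, 0.058]
contact_force: [-0.2, -0.1, 0.0]
opening: -0.003
```

```bash
python3 - <<'E'
from h import *
a=read_camera("side")[:,:,::-1].copy();b=read_camera("wrist")[:,:,::-1].copy();c=read_camera("scene")[:,:,::-1].copy()
s=get_state();p=s["eef_pos"];print(p,proj("side",p),proj("wrist",p,s),proj("scene",p))
x=cv2.resize(a[185:275,239:329],(400,400),interpolation=2)
y=cv2.resize(c[190:280,178:268],(400,400),interpolation=2)
cv2.imwrite("pics/g3.png",np.hstack([x,y]));cv2.imwrite("pics/w3.png",b)
E
```

```text
[ 0.58868972 -0.17189995  0.05829481] [282.17196944 237.9230999 ] [255.2579041  224.86823772] [222.77032361 245.48999977]
```

View pics/g3.png

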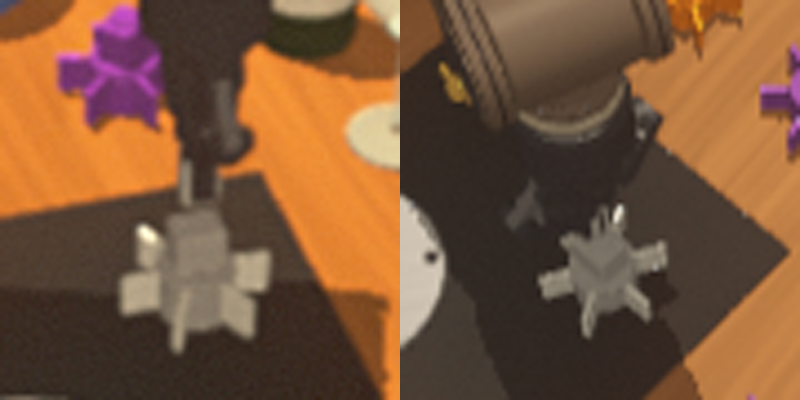

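```bash
python3 - <<'E'
from h import *
a=cv2.imread("pics/wrist0.png");b=cv2.imread("pics/w3.png")
# fingers shut are fixed in wrist image
cv2.imwrite("pics/w3c.png",cv2.resize(b[130:290,175:335],(600,600),interpolation=2))
def tri(L):
    A=np.zeros((3,3));r=np.zeros(3)
    for n,u,v in L:
        o,d=ray(n,u,v,get_state());d/=np.linalg.norm(d);P=np.eye(3)-np.outer(d,d);A+=P;r+=P@o
    return np.linalg.solve(A,r)
print(tri([("side",285,231),("scene",223,242)]),tri([("side",285,231),("wrist",255,232)]))
E
```

```text
[ 0.59334839 -0.17296372  0.08406217] [ 0.59087721 -0.17200007  0.07848374]
```

View pics/w3c.png

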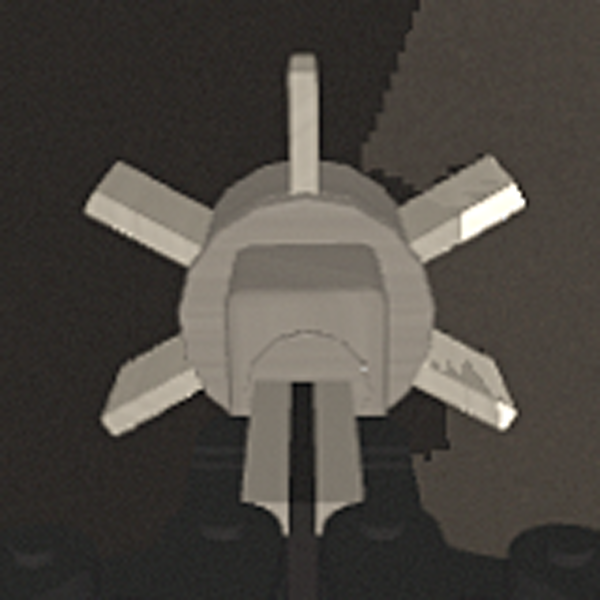

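The shut tips stay at wrist row 231 and triangulate to z≈0.08, about 20 mm above the reported TCP. They closed above the nose, and the impeller hasn't moved. I'll feel for the nose top to calibrate.

```bash
for i in 1 2 3; do python3 -m jog '{"travel":[[0,0,-1],[0,0,-1],[0,0,-1],[0,0,0]],"dr":[[0,0,0],[0,0,0],[0,0,0],[0,0,0]],"jaw":[255,255,255,255]}'|grep -v rot; done
```

```text
time: 7.43
eef_pos: [0.5885, -0.1718, 0.055]
contact_force: [-0.0, -0.0, 0.1]
opening: 0.006
time: 7.77
eef_pos: [0.5885, -0.1718, 0.052]
contact_force: [-1.3, -0.3, -0.3]
opening: 0.001
time: 8.1
eef_pos: [0.5885, -0.1718, 0.049]
contact_force: [0.6, -0.2, 0.3]
opening: 0.005
```

```bash
for i in 1 2 3; do python3 -m jog '{"travel":[[0,0,-1],[0,0,-1],[0,0,0],[0,0,0]],"dr":[[0,0,0],[0,0,0],[0,0,0],[0,0,0]],"jaw":[255,255,255,255]}'|grep -v rot; done
```

```text
time: 8.43
eef_pos: [0.5886, -0.1718, 0.0472]
contact_force: [-0.2, -0.1, -0.2]
opening: 0.001
time: 8.77
eef_pos: [0.5886, -0.1718, 0.0452]
contact_force: [-1.0, 0.2, -0.0]
opening: 0.004
time: 9.1
eef_pos: [0.5886, -0.1718, 0.0432]
contact_force: [-0.7, -0.1, -0.2]
opening: 0.003
```

```bash
for i in 1 2 3; do python3 -m jog '{"travel":[[0,0,-1],[0,0,-1],[0,0,0],[0,0,0]],"dr":[[0,0,0],[0,0,0],[0,0,0],[0,0,0]],"jaw":[255,255,255,255]}'|grep -v rot; done
python3 - <<'E'
from h import *
a=read_camera("side")[:,:,::-1].copy();b=read_camera("wrist")[:,:,::-1].copy()
x=cv2.resize(a[195:275,244:324],(400,400),interpolation=2)
cv2.imwrite("pics/g4.png",np.hstack([x,cv2.resize(b[150:250,205:305],(400,400),interpolation=2)]))
E
```

```text
time: 9.43
eef_pos: [0.5886, -0.1718, 0.0412]
contact_force: [0.3, 1.5, -0.3]
opening: 0.003
time: 9.77
eef_pos: [0.5887, -0.1719, 0.0393]
contact_force: [0.6, 0.4, 0.5]
opening: 0.001
time: 10.1
eef_pos: [0.589, -0.172, 0.0391]
contact_force: [-2.5, 0.9, 7.5]
opening: -0.001
```

View pics/g4.png

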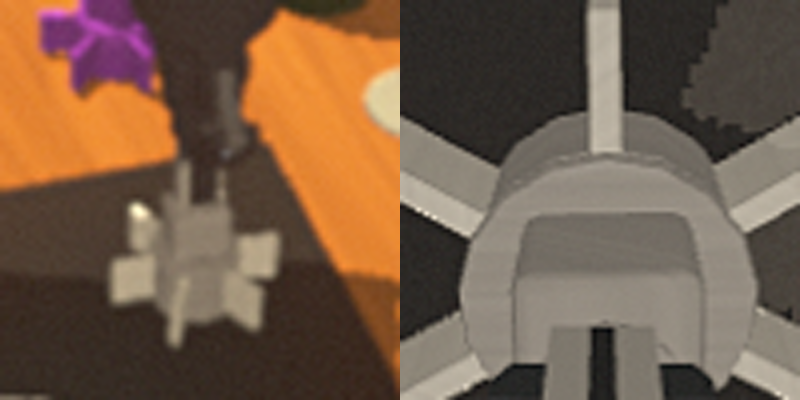

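Contact came at reported z 0.039 on the boss top at 0.071, so the real tips sit 32 mm above the reported TCP. I'll regrip with TCP z≈0.009.

```bash
python3 -m jog '{"travel":[[0,0,10],[0,0,20],[0,0,0],[0,0,0],[0,0,0]],"dr":[[0,0,0],[0,0,0],[0,0,0],[0,0,0],[0,0,0]],"jaw":[255,255,0,0,0]}'|grep -v rot
python3 -m jog '{"travel":[[0,0,0],[0,0,0],[0,0,0],[0,0,0],[0,0,0]],"dr":[[0,0,0],[0,0,0],[0,0,0],[0,0,0],[0,0,0]],"jaw":[0,0,0,0,0]}'|grep -v rot
python3 -m jog '{"travel":[[0,1,-15],[0,0,-15],[0,0,-10],[0,0,-5],[0,0,0]],"dr":[[0,0,0],[0,0,0],[0,0,0],[0,0,0],[0,0,0]],"jaw":[0,0,0,0,0]}'|grep -v rot
python3 -m jog '{"travel":[[0,0,-5],[0,0,-4],[0,0,-4],[0,0,0],[0,0,0]],"dr":[[0,0,0],[0,0,0],[0,0,0],[0,0,0],[0,0,0]],"jaw":[0,0,0,0,0]}'|grep -v rot
```

```text
time: 10.62
eef_pos: [0.5885, -0.1718, 0.067]
contact_force: [-0.6, -1.0, -0.9]
opening: 0.419
time: 11.03
eef_pos: [0.5885, -0.1718, 0.0669]
contact_force: [-0.5, 0.5, -0.5]
opening: 0.998
time: 11.45
eef_pos: [0.5876, -0.1704, 0.0206]
contact_force: [-0.0, 0.1, -0.9]
opening: 1.001
time: 11.87
eef_pos: [0.5886, -0.1708, 0.0092]
contact_force: [-0.6, -0.1, 0.1]
opening: 1.0
```

```bash
for i in 1 2; do python3 -m jog '{"travel":[[0,0,0],[0,0,0],[0,0,0],[0,0,0],[0,0,0]],"dr":[[0,0,0],[0,0,0],[0,0,0],[0,0,0],[0,0,0]],"jaw":[255,255,255,255,255]}' 90|grep -v rot; done
python3 -m jog '{"travel":[[0,0,0],[0,0,3],[0,0,3],[0,0,4],[0,0,0]],"dr":[[0,0,0],[0,0,0],[0,0,0],[0,0,0],[0,0,0]],"jaw":[255,255,255,255,255]}'|grep -v rot
```

```text
time: 12.28
eef_pos: [0.5888, -0.171, 0.0095]
contact_force: [-2.5, -2.9, 17.8]
opening: 0.304
time: 12.7
eef_pos: [0.5891, -0.1712, 0.0098]
contact_force: [0.6, -0.2, 2.9]
opening: 0.288
time: 13.12
eef_pos: [0.5882, -0.1705, 0.019]
contact_force: [0.7, 0.1, -4.7]
opening: 0.287
```

```bash
python3 -m jog '{"travel":[[0,0,15],[0,0,30],[0,0,38],[0,0,38],[0,0,35]],"dr":[[0,0,0],[0,0,0],[0,0,0],[0,0,0],[0,0,0]],"jaw":[255,255,255,255,255]}'|grep -v rot
python3 -m jog '{"travel":[[0,0,15],[-3,30,0],[-3,35,0],[-3,40,0],[-3,40,0]],"dr":[[0,0,0],[0,0,-3],[0,0,-3],[0,0,-3],[0,0,0]],"jaw":[255,255,255,255,255]}'|grep -v rot
python3 -m jog '{"travel":[[-3,40,0],[-3,40,0],[-4,40,0],[-3,40,0],[-3,40,0]],"dr":[[0,0,0],[0,0,0],[0,0,0],[0,0,0],[0,0,0]],"jaw":[255,255,255,255,255]}'|grep -v rot
python3 -m jog '{"travel":[[-3,32,0],[-2,21,0],[0,0,0],[0,0,0],[0,0,0]],"dr":[[0,0,0],[0,0,0],[0,0,0],[0,0,0],[0,0,0]],"jaw":[255,255,255,255,255]}'
python3 - <<'E'
from h import *
import pickle
s=get_state();R=Ro.from_quat(s["tcp_rot"]).as_matrix()
print(s["eef_pos"],s["contact_force"],"tool x",np.degrees(np.arctan2(R[1,0],R[0,0])))
for n in("side","scene","wrist"):cv2.imwrite(f"pics/{n}5.png",read_camera(n)[:,:,::-1])
a=cv2.imread("pics/side5.png");c=cv2.imread("pics/scene5.png");w=cv2.imread("pics/wrist5.png")
P=np.array(s["eef_pos"])
u,v=proj("side",P-[0,0,.02]).astype(int);x=cv2.resize(a[v-50:v+50,u-50:u+50],(400,400),interpolation=2);print(u,v)
u,v=proj("scene",P-[0,0,.02]).astype(int);y=cv2.resize(c[v-50:v+50,u-50:u+50],(400,400),interpolation=2);print(u,v)
cv2.imwrite("pics/g5.png",np.hstack([x,y]))
E
```

```text
time: 13.53
eef_pos: [0.5882, -0.1706, 0.1766]
contact_force: [0.1, -0.4, -3.8]
opening: 0.289
time: 13.95
eef_pos: [0.5757, -0.0247, 0.1897]
contact_force: [0.9, 0.2, -5.5]
opening: 0.29
time: 14.37
eef_pos: [0.5595, 0.176, 0.1896]
contact_force: [1.0, -0.4, -3.7]
opening: 0.286
time: 14.78
eef_pos: [0.5553, 0.2266, 0.1896]
tcp_rot: [0.144, 0.99, -0.001, -0.001]
contact_force: [-0.1, 0.2, -4.7]
opening: 0.285
[0.55526008 0.2265734  0.18960468] [-0.10726687  0.23487013 -4.65225764] tool x 163.40063642137017
222 133
288 139
```

View pics/g5.png

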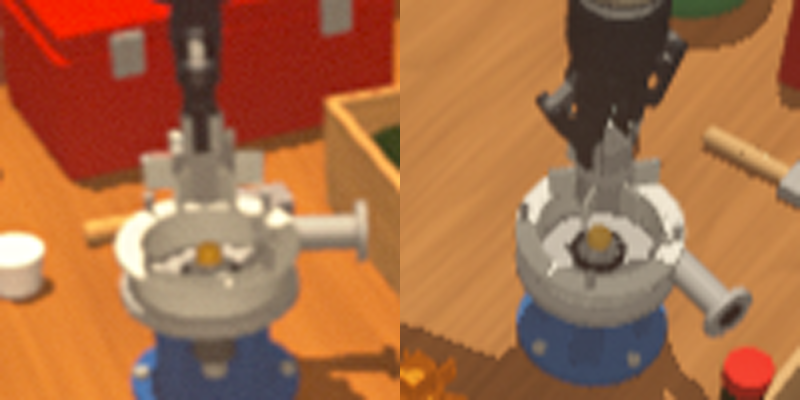

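```bash
python3 - <<'E'
from h import *
X=get_state()["eef_pos"]
for n,(u0,v0) in (("side",(172,83)),("scene",(238,89))):
    f=lambda X:((proj(n,X)-[u0,v0])*4+1.5).round(1)
    print(n,"brass pred",f([.556,.227,.130]),"vane centre pred",f([X[0],X[1],.184+.018]),"brass +5x",f([.561,.227,.13]),"+5y",f([.556,.232,.13]))
E
```

```text
side brass pred [206.  248.7] vane centre pred [202.1 168.7] brass +5x [212.  247.6] +5y [204.1 245.7]
scene brass pred [201.1 233. ] vane centre pred [205.4 175.9] brass +5x [205.9 235.6] +5y [204.4 229.4]
```

```bash
python3 -m jog '{"travel":[[1,0.5,-15],[0,0,-15],[0,0,-10],[0,0,-4],[0,0,0]],"dr":[[0,0,0],[0,0,0],[0,0,0],[0,0,0],[0,0,0]],"jaw":[255,255,255,255,255]}'|grep -v rot
for i in 1 2 3; do python3 -m jog '{"travel":[[0,0,-1],[0,0,-1],[0,0,-1],[0,0,0]],"dr":[[0,0,0],[0,0,0],[0,0,0],[0,0,0]],"jaw":[255,255,255,255]}'|grep -v rot; done
```

```text
time: 15.35
eef_pos: [0.5558, 0.2267, 0.1446]
contact_force: [0.6, 0.3, -4.9]
opening: 0.287
time: 15.68
eef_pos: [0.557, 0.2277, 0.1439]
contact_force: [-0.5, -0.7, -4.7]
opening: 0.289
time: 16.02
eef_pos: [0.5565, 0.2276, 0.14]
contact_force: [0.8, 0.1, -3.7]
opening: 0.284
time: 16.35
eef_pos: [0.5565, 0.2275, 0.1369]
contact_force: [0.0, -0.5, -4.1]
opening: 0.288
```

```bash
for i in 1 2 3; do python3 -m jog '{"travel":[[0,0,-1],[0,0,-1],[0,0,-1],[0,0,0],[0,0,0]],"dr":[[0,0,0],[0,0,0],[0,0,0],[0,0,0],[0,0,0]],"jaw":[255,255,255,255,255]}'; done
```

```text
time: 16.77
eef_pos: [0.5566, 0.2276, 0.1342]
tcp_rot: [0.144, 0.99, -0.0, -0.0]
contact_force: [0.9, -0.3, -3.9]
opening: 0.286
time: 17.18
eef_pos: [0.5566, 0.2276, 0.1311]
tcp_rot: [0.144, 0.99, -0.0, -0.0]
contact_force: [0.0, -0.0, -3.8]
opening: 0.29
time: 17.6
eef_pos: [0.5566, 0.2276, 0.1281]
tcp_rot: [0.144, 0.99, -0.0, -0.0]
contact_force: [-0.6, 0.1, -3.9]
opening: 0.289
```

```bash
for i in 1 2 3; do python3 -m jog '{"travel":[[0,0,-1],[0,0,-1],[0,0,0],[0,0,0]],"dr":[[0,0,0],[0,0,0],[0,0,0],[0,0,0]],"jaw":[255,255,255,255]}'|grep -v rot; done
```

```text
time: 17.93
eef_pos: [0.5566, 0.2276, 0.1262]
contact_force: [0.0, -0.1, -4.0]
opening: 0.287
time: 18.27
eef_pos: [0.5566, 0.2276, 0.1242]
contact_force: [0.3, 0.1, -4.3]
opening: 0.287
time: 18.6
eef_pos: [0.5566, 0.2276, 0.1222]
contact_force: [-0.3, 0.1, -5.0]
opening: 0.287
```

```bash
for i in 1 2 3 4; do python3 -m jog '{"travel":[[0,0,-1],[0,0,-1],[0,0,0],[0,0,0]],"dr":[[0,0,0],[0,0,0],[0,0,0],[0,0,0]],"jaw":[255,255,255,255]}'|grep -v rot; done
```

```text
time: 18.93
eef_pos: [0.5566, 0.2276, 0.1202]
contact_force: [0.1, 0.1, -5.1]
opening: 0.285
time: 19.27
eef_pos: [0.5569, 0.2277, 0.1188]
contact_force: [-1.0, 0.7, -1.2]
opening: 0.286
time: 19.6
eef_pos: [0.557, 0.2277, 0.1175]
contact_force: [-3.8, -0.8, 4.8]
opening: 0.285
time: 19.93
eef_pos: [0.557, 0.2277, 0.1156]
contact_force: [-4.3, -1.5, 5.2]
opening: 0.287
```

```bash
python3 -m jog '{"travel":[[-0.5,0,-1],[0,0,-1],[0,0,0],[0,0,0]],"dr":[[0,0,0],[0,0,0],[0,0,0],[0,0,0]],"jaw":[255,255,255,255]}'
for i in 1 2; do python3 -m jog '{"travel":[[0,0,-1],[0,0,-1],[0,0,0],[0,0,0]],"dr":[[0,0,0],[0,0,0],[0,0,0],[0,0,0]],"jaw":[255,255,255,255]}'; done
```

```text
time: 20.27
eef_pos: [0.557, 0.2277, 0.1141]
tcp_rot: [0.144, 0.99, 0.0, 0.001]
contact_force: [-3.0, -1.3, 6.1]
opening: 0.291
time: 20.6
eef_pos: [0.557, 0.2277, 0.1125]
tcp_rot: [0.144, 0.99, 0.0, 0.001]
contact_force: [-4.1, -1.7, 7.8]
opening: 0.289
time: 20.93
eef_pos: [0.557, 0.2277, 0.1117]
tcp_rot: [0.144, 0.99, 0.0, 0.001]
contact_force: [-7.0, -2.0, 12.1]
opening: 0.29
```

```bash
for i in 1 2; do python3 -m jog '{"travel":[[-0.5,0,-1],[0,0,-1],[0,0,0],[0,0,0]],"dr":[[0,0,0],[0,0,0],[0,0,0],[0,0,0]],"jaw":[255,255,255,255]}'; done
python3 - <<'E'
from h import *
for n in("side","scene"):cv2.imwrite(f"pics/{n}6.png",read_camera(n)[:,:,::-1])
a=cv2.imread("pics/side6.png");c=cv2.imread("pics/scene6.png")
cv2.imwrite("pics/g6.png",np.hstack([cv2.resize(a[100:180,184:264],(400,400),interpolation=2),cv2.resize(c[105:185,248:328],(400,400),interpolation=2)]))
for i in range(4):print(get_state()["eef_pos"],get_state()["contact_force"]);read_camera("side")
E
```

```text
time: 21.27
eef_pos: [0.5571, 0.2277, 0.1117]
tcp_rot: [0.144, 0.99, 0.0, 0.001]
contact_force: [-8.8, -2.9, 18.2]
opening: 0.289
time: 21.6
eef_pos: [0.5572, 0.2277, 0.1116]
tcp_rot: [0.144, 0.99, 0.0, 0.002]
contact_force: [-10.7, -4.4, 23.9]
opening: 0.287
[0.55718097 0.22771136 0.11163259] [-10.07398829  -4.19532617  25.1395249 ]
[0.55718147 0.22769457 0.11161128] [-10.87781845  -4.38350149  24.18640795]
[0.55717423 0.22770188 0.11161773] [-10.42446789  -3.34335972  24.30322628]
[0.55717358 0.22770248 0.11163528] [-10.33128604  -3.88049424  25.68145405]
```

View pics/g6.png

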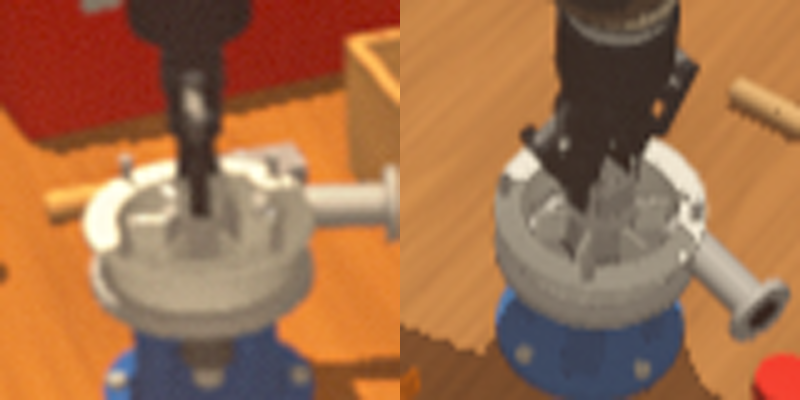

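```bash
python3 -c "
from plant import *
print(sign_off());s=get_state();print(s['time'],s['eef_pos'],s['contact_force'],s['opening'])"
```

```text
the job is handed in; nothing more can be done
None
the job is handed in; nothing more can be done
```

I gripped the impeller by its nose flats, meshed it on the splines and pressed it home against the seal spring. I handed in at about 22 s with the arm still gripping and pressing; `sign_off` reports no verdict.

**Last checks:**
- **Seating:** the descent stopped hard at TCP z = 0.1116 m. I had predicted 0.1118 m for the impeller sitting on the shoulder.
- **Press force:** it held steady at about 25 N upward on the tool. The seal spring less the impeller's weight would account for only about 9 N of that, so the rest should be the shoulder.
- **Grip:** the opening read 0.29, about right for the 26 mm nose.
- **Pictures:** the last side and scene views show the impeller down in the casing and upright. I could not see the seal ring or the shoulder themselves.

**What disagreed or failed:**
- **First grasp missed:** the jaws shut above the nose without moving the impeller. The real fingertips sat 32 mm above the reported TCP. I found this by touching the nose top and regripped lower.
- **Side load:** about 11 N sideways remained at the end. I tried 1.5 mm of small sideways shifts, but the load grew as I pressed harder, so I left it.

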